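Lock the blow nozzle into the patio air coupling

ROBOT

A 6-joint arm with a two-finger parallel gripper is mounted at the origin on the work surface. World frame = base frame: x ahead of the robot, y to its left, z up, the work surface at z = 0. Lengths are in m, angles in degrees, forces in N, time in s.
With the tool pointing down it reaches from about 0.35 to 0.875 m from the base axis. Payload 4.2 kg.
Tool frame: the origin (TCP) lies between the finger pads; the fingertips stand 8 mm ahead of it and the grasp point (between the pads) lies 11 mm behind it; y points along the fingers, z is the direction in which the jaws open and shut, and the axes are right-handed (so a half turn about y gives the same grasp; the last joint's range is limited). The gripper opens to 85 mm and grips with 20 to 120 N. Pads are 22 mm wide; open, the fingers measure 114 mm over their backs; the gripper's body (76 mm by 85 mm) begins 54 mm behind the grasp point. The pads swing forward as they close: fully open they stand 13 mm farther back than shut.
Start: joints at [-60.012, 22.042, 0.453, 0, -68.411, -14.817], TCP at [0.164, -0.603, 0.239] pointing down, gripper open.
Joint ranges: [-179.83, 179.83], [-69.29, 118.12], [-61.27, 80.66], [-181.25, 117.63], [-171.15, -9.14], [-177.46, 177.46]. Speed limits (degrees/s): [159.86, 159.86, 180, 180, 180, 180].

INTERFACE

Orientations are given as a 3x3 rotation matrix whose columns are the frame's x, y, z axes.
In Python, from bench import monitor, optics, job_done gives the robot as it stands.
- The arm moves only by the tool step_arm, never from a script. Its argument "deltas" is a list of rows, each an object of numbers: "jaw": the finger opening in m, from 0 to 0.0854; "dx", "dy", "dz": the shift along the world's x, y, z in m; "wx", "wy", "wz": the turn, a rotation vector about the world's x, y, z in degrees. A call has 1 to 20 rows; each row shifts and turns the pose as measured when the row begins; what a row does not reach is not made up. A row lasts 1/10 s, in which the tool goes at most 50 mm and 8.59 degrees, less where a joint would pass 70% of its speed; a pose out of reach is approached as far as the arm can. A call with a gripper value outside its range is refused whole. The fingers move at their own pace and stop on an object; "newtons" is the grip in N (left out, the last holds). Time passes only in rows, so rows that do not move let the fingers close. It gives the time, the measured TCP pose, the force and the opening at its end, in the units of the state.
- monitor.get_state(): the state, without advancing time (a new reading comes with each control period).
- optics.get_image(name): name is "scene" or "top"; returns a dict with "image" (480x640x3 uint8, red, green, blue), "range_z" (480x640 float32, m along the optical axis (not along the pixel's ray), 0 where there is no reading), "camera_matrix" (3x3 intrinsics, pixels), "R" (3x3) and "t" (3): a world point X has camera coordinates R X + t. Camera axes: x right, y down, z forward; pixel columns grow to the right and rows downward; lengths in m; the calibration is good to about 2 mm. A picture is of the moment at which its call begins.
- job_done(): hands the job in, once; it reports no verdict.
The state is a dict: "t": time; "joint_pos": joint angles; "dq": joint speeds; "effort": joint torques, N m; "tool_pos": TCP position; "ee_rot": TCP orientation; "ft_force": force on the tool from outside, world axes, zero at the start; "torque": the same for the moment, N m; "width": opening from 0.0 (shut) to 1.0 (fully open).
Only numpy, scipy, OpenCV 4.12 (cv2) and the standard library are available. Lean on these libraries where they do the work, as an engineer would, in place of code of your own. Each camera call takes 0.05 s, during which the arm holds its last target. There are 200 camera calls.

TASK

Fit the brass blow nozzle to the spring-sleeve air coupling on the post, ready for blowing the dust off shoes: pull the sleeve fully down, turn it clockwise until it stays hooked down by itself, and push the nozzle's plug in by feel until it is fully home, never pressing the nozzle onto the coupling with more than 25 N. Then unhook the sleeve so that it springs all the way up and locks the upright nozzle, and leave all the other things where they are.

Things in the scene. Friction and masses are not known exactly. Their poses are not given: they have to be found in the camera images.
- air_post: Heavy fixed post: square dark steel foot 100 x 100 mm, 12 mm thick, 26 mm upright pipe, air coupling on top, all on one vertical axis. Origin: centre of the foot's underside, z up, x and y square to the foot's sides. The coupling is screwed out on its pipe by an unmeasured h, 0 to 13 mm, new each time: coupling heights given here are above the origin at h = 0 and all rise by h; find h by touch.
- mouth (a point): Point on the post's axis 110.5 mm above its underside: lowest (h = 0) mouth of the brass coupling tube, outside 29, bore 22 mm. Round it a square steel sleeve, 40 x 40 mm outside, faces square to the foot's sides when up, 43 mm tall: rims at 114.5 and 71.5 mm when up, 10.5 mm lower when hooked. Two jaws in the bore stop a plug 15 mm too high while the sleeve is up; hooked, they are wide open.
- seat (a point): Point on the post's axis 88.5 mm above its underside: lowest (h = 0) bore floor. A valve stem stands 5 mm above the floor: it yields at a steady 7 N or so and stays down, then the plug's flat end meets the hard floor: fully home (nozzle origin at 88.5 mm + h). Only within about 1 mm of home can the jaws close on its groove and let the sleeve rise.
- sleeve (a joint): Slide of the sleeve on the coupling, m: 0 = fully up (locked), 0.013 = pulled fully down against the stop; 0.0105 when hooked. The spring pushes it up with about 3.5 N at the top and 6.5 N at the bottom. It can be turned only when pulled down beyond 0.0105 (J-shaped slots on two studs).
- sleeve_turn (a joint): Turn of the sleeve about the vertical axis, rad: 0 = as it stands when up, 0.6 = turned fully clockwise seen from above (stop). Pulled down and turned beyond about 0.35 it stays hooked down when let go; turned back to 0 it is free to spring up. Turning needs about 0.05 N m.
- nozzle: Loose brass nozzle, about 140 g, 55 mm tall, upright in any one of the caddy's holes. Origin: centre of the plug's flat lower end, z up. Above it: plug 20 mm in diameter up to 32 mm, the end chamfered to 16 mm, a 13 mm wide groove at 8.6 to 16.6 mm; square head 26 x 26 mm at 32 to 50 mm, faces square to its x and y; cone 16 mm wide to 55 mm. Its x is square to the row of holes (within 0.04 rad).
- caddy: Fixed dark wooden block 70 x 190 mm, 26 mm tall, with three 22 mm holes in a row along its y axis at -60, 0 and +60 mm, each 22 mm deep (hole floor 4 mm above the table). Origin: centre of its underside. Holds the nozzle and the two other tips.
- jet: Bystander: steel tip with a plain 20 mm plug and a thin upright tube 8 mm wide, 85 mm tall in all, loose in another hole of the caddy. Origin at its lower end. Leave alone.
- dabber: Bystander: wooden dabber with a round 40 mm head, 60 mm tall, loose in another hole of the caddy. Origin at its lower end. Leave alone.
- polish_tin: Bystander: closed flat tin, 79 mm diameter, 24 mm tall, loose beyond the task's things. Origin: centre of underside.
- bristle_brush: Bystander: wooden hard bristle brush 160 x 55 x 44 mm, lying bristles down. Origin: centre of underside, x along it.
- shoe_horn: Bystander: flat plastic shoe horn, about 215 x 40 mm, 8 mm tall, lying near the robot. Origin: underside, near the middle, x along it.
- shoe_tree: Bystander: wooden shoe tree about 255 mm long, 70 mm tall, lying behind the post. Origin: underside, near the middle, x along it towards the toe.
Not all that is in view belongs to the job. There is more than one size of the nozzle; the one meant has the size given above. Of the things that look like the air_post, the larger one is meant.

How it is judged:
By the outcome, as a careful person would: the job done as asked, in the order asked, and still so for the second after the job is handed in, with the robot touching nothing.
It also fails if it takes over 64 s, if anything falls off the work surface, if the arm or the gripper's body presses on something with over 40 N, if the wrist force passes 120 N, or if a joint passes its speed limit or range.

## Working session

There is one attempt and no reset: what is moved stays moved. The work goes in short steps, Python scripts to look and compute and a tool call to move; the robot and the scene stay as the last step left them, time stands still between calls to the robot, and variables do not carry over. Pictures are saved under pics/ and viewed, about 8 in all and at most 12, crops included, and the job is handed in when it is done.

Besides the shell and the picture viewer there is one more tool, called as name([rows], argument=value, ...), one row to a line, values as JSON. step_arm: Moves the arm, as the interface text tells. Its arguments: {"type":"object","properties":{"deltas":{"type":"array"},"newtons":{"type":"number"}},"required":["deltas"]}

```bash
mkdir -p pics; ls
cat > h.py <<'E'
import numpy as np, cv2
from bench import monitor, optics, job_done
def grab(n):
    d=optics.get_image(n); np.savez('last_'+n,**d); return d
def cloud(d):
    K=d['camera_matrix'];z=d['range_z'].astype(float);v,u=np.mgrid[:480,:640]
    P=np.stack([(u-K[0,2])/K[0,0]*z,(v-K[1,2])/K[1,1]*z,z],-1)
    W=(P-d['t'])@d['R']; W[z==0]=np.nan; return W
def ray(d,u,v,h):
    K=d['camera_matrix'];c=-d['R'].T@d['t'];r=d['R'].T@np.linalg.solve(K,[u,v,1.]);return c+r*(h-c[2])/r[2]
def proj(d,X):
    p=d['camera_matrix']@(d['R']@np.array(X)+d['t']);return p[:2]/p[2]
E
python3 - <<'E'
from h import *
for n in('scene','top'):
    d=grab(n);cv2.imwrite(f'pics/{n}0.png',d['image'][...,::-1]);print(n,-d['R'].T@d['t'],d['camera_matrix'][0,0])
s=monitor.get_state();print(s)
E
```

```text
pics
scene [1.00913943 0.39995265 0.92492098] 590.9389779631708
top [ 0.5172297  -0.01913462  1.0924226 ] 618.2975523380028
{'t': 0.1, 'joint_pos': array([-6.00102278e+01,  2.20863323e+01,  3.85982489e-01, -2.53500021e-02,
       -6.84119614e+01, -1.48167478e+01]), 'dq': array([ 0.00305666, -0.03816838,  0.1139932 ,  0.03128358, -0.05369239,
       -0.04343424]), 'effort': array([-8.59490174e-04, -3.93317986e+01,  1.88928938e+01,  4.19794813e+00,
       -2.60545807e-03,  2.20472728e-06]), 'tool_pos': array([ 0.16346348, -0.60270419,  0.23832002]), 'ee_rot': array([[ 9.65182497e-01, -6.23455952e-04, -2.61576679e-01],
       [ 2.61577402e-01,  1.90336762e-03,  9.65180626e-01],
       [-1.03871023e-04, -9.99997994e-01,  2.00017910e-03]]), 'ft_force': array([0.25052738, 0.200956  , 0.21132603]), 'torque': array([ 0.00850861, -0.02343221,  0.02145801]), 'width': 0.9976746180599876}
```

View pics/scene0.png

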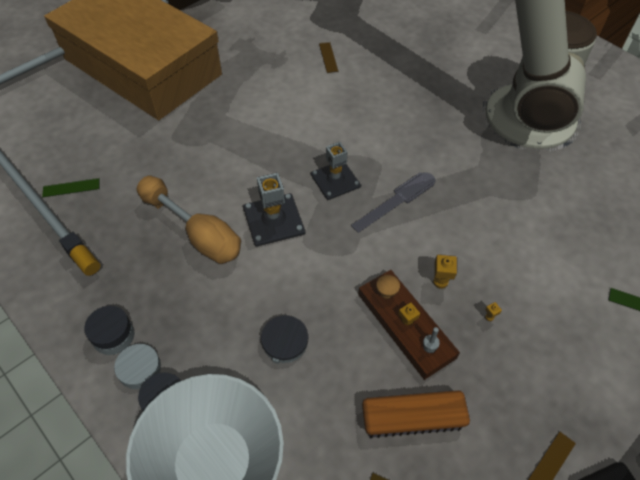

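View pics/top0.png

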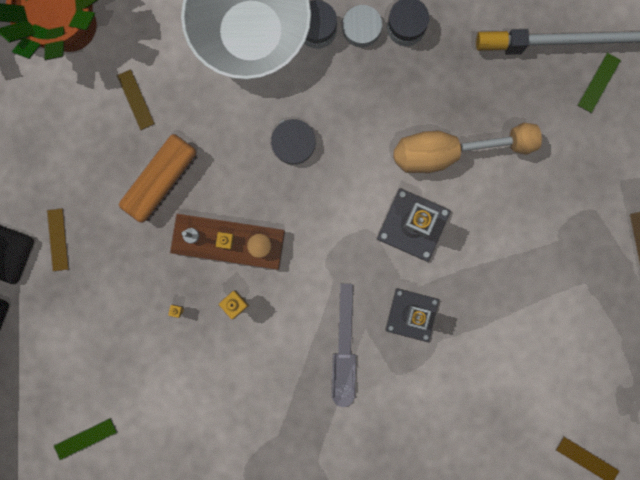

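Nozzle candidates in the top view are the one in the caddy (224,241), a large loose one (233,304) and a small loose one (175,311). I choose the caddy one, as described. Post candidates are (415,222), which is larger, and (413,315). I choose the first.

Run:
```python
from h import *
d={n:dict(np.load(f'last_{n}.npz')) for n in('top','scene')}
t=d['top'];W=cloud(t);im=t['image'];hsv=cv2.cvtColor(im,cv2.COLOR_RGB2HSV)
def rect(name,box,mask,h):
    u0,v0,u1,v1=box;m=np.zeros((480,640),np.uint8);m[v0:v1,u0:u1]=mask[v0:v1,u0:u1]
    c,_=cv2.findContours(m,cv2.RETR_EXTERNAL,cv2.CHAIN_APPROX_NONE);c=max(c,key=cv2.contourArea)[:,0]
    p=np.array([ray(t,u,v,h)[:2] for u,v in c])
    r=cv2.minAreaRect((p*1000).astype(np.float32));print(name,np.round(r[0],1),np.round(r[1],1),round(r[2],1))
Z=W[...,2]
def zr(lo,hi): return ((Z>lo)&(Z<hi)).astype(np.uint8)
for n,(u,v) in dict(nozzle=(224,241),big=(233,304),small=(175,311),jet=(190,236),dab=(259,245),post=(422,219),post2=(419,318),tin=(293,142),tree=(428,152),horn=(345,380)).items():
    print(n,'topz',np.nanmax(Z[v-4:v+5,u-4:u+5]).round(4),W[v,u].round(4))
rect('foot',(365,180,460,270),zr(.006,.02),.012)
rect('foot2',(375,280,450,350),zr(.006,.02),.012)
zt=np.nanmedian(Z[205:235,408:438][Z[205:235,408:438]>.1]);print('sleeve z',zt)
rect('sleeve',(395,190,450,245),zr(.1,.2),.12)
rect('sleeve2',(395,300,440,340),zr(.07,.2),.09)
rect('caddy',(160,205,300,280),zr(.018,.034),.026)
rect('nozz',(205,225,245,260),zr(.045,.08),.054)
rect('nozzbig',(210,285,255,325),zr(.03,.2),.07)
y=((hsv[...,0]>14)&(hsv[...,0]<32)&(hsv[...,1]>120)).astype(np.uint8)
rect('nozzcol',(205,228,243,256),y,.054)
a=cv2.resize(im[190:340,150:300],None,fx=4,fy=4,interpolation=cv2.INTER_CUBIC)[:,:,::-1]
cv2.imwrite('pics/c1.png',a)
```

```text
nozzle topz 0.063 [0.5871 0.1648 0.0584]
big topz 0.0799 [0.4819 0.1482 0.0747]
small topz 0.0449 [0.4706 0.2537 0.0373]
jet topz 0.0902 [0.5972 0.2234 0.0526]
dab topz 0.07 [0.5788 0.1053 0.0636]
post topz 0.1059 [ 0.6132 -0.1628  0.0956]
post2 topz 0.093 [ 0.4529 -0.1563  0.0729]
tin topz 0.0296 [0.76   0.0478 0.0255]
tree topz 0.0764 [ 0.7273 -0.1797  0.0707]
horn topz 0.008 [ 0.344  -0.034   0.0053]
foot [ 612.5 -158.7] [100.6 100.1] 64.8
foot2 [ 455.2 -152. ] [77.6 77.6] 74.2
sleeve z 0.11258378507456976
sleeve [ 611.5 -158.2] [40.6 41.3] 64.6
sleeve2 [ 455.3 -151.8] [34.5 31.5] 74.2
caddy [589.2 166.2] [191.1  70. ] 80.1
nozz [589.  165.8] [27.1 26. ] 80.7
nozzbig [481.3 149.2] [36.5 37.8] 40.5
nozzcol [588.9 165.7] [29.6 28.2] 78.1
```

View pics/c1.png

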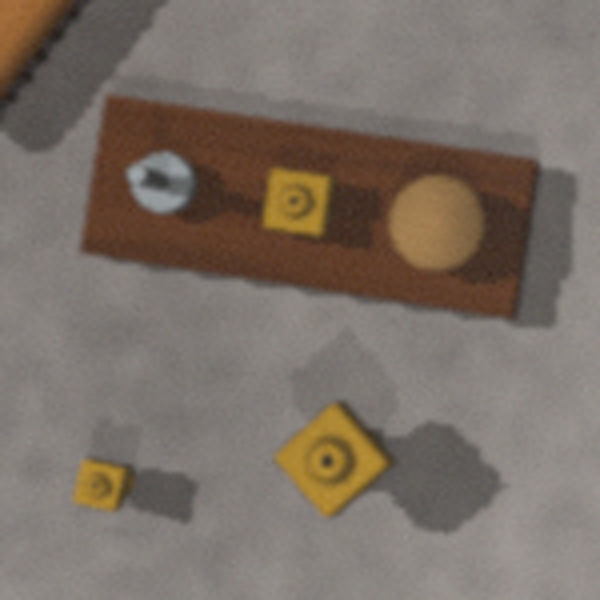

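The caddy crop shows the nozzle in the middle hole, with a head about 27 x 26 mm in the measurement. The jet and dabber sit at either side, and the big and small decoys stand loose below. The post is at about (0.612,-0.158) with its faces at 64.8°.

step_arm([
  {"dx": 0.035,"dy": 0.035,"wz": 4,"jaw": 0.07},
  {"dx": 0.035,"dy": 0.035,"wz": 4},
  {"dx": 0.035,"dy": 0.035,"wz": 4},
  {"dx": 0.035,"dy": 0.035,"wz": 4},
  {"dx": 0.035,"dy": 0.035,"wz": 4},
  {"dx": 0.035,"dy": 0.035,"wz": 4},
  {"dx": 0.035,"dy": 0.035,"wz": 4},
  {"dx": 0.035,"dy": 0.035,"wz": 4},
  {"dx": 0.035,"dy": 0.035,"wz": 4},
  {"dx": 0.035,"dy": 0.035,"wz": 4},
  {"dx": 0.035,"dy": 0.035,"wz": 4},
  {"dx": 0.035,"dy": 0.03,"wz": 4},
])

```text
schema error: expected keys jaw, dx, dy, dz, wx, wy, wz
```

```bash
cat >> h.py <<'E'
def show():
    s=monitor.get_state();R=s['ee_rot'];z=R[:,2]
    print('t',round(s['t'],2),'p',s['tool_pos'].round(4),'yaw',np.degrees(np.arctan2(z[1],z[0])).round(2),'down',R[:,1].round(4),'zz',z[2].round(4),'F',s['ft_force'].round(2),'M',s['torque'].round(3),'w',round(s['width']*85.4,1),'q6',s['joint_pos'][5].round(1))
E
python3 - <<'E'
from h import *
show()
t=dict(np.load('last_top.npz'));W=cloud(t)
m=np.hypot(W[...,0]-.612,W[...,1]+.1585)
for lo,hi in((.015,.019),(.021,.028)):
    k=(m>lo)&(m<hi)&(W[...,2]>.09);print(k.sum(),np.median(W[k][:,2]))
s=dict(np.load('last_scene.npz'));W=cloud(s);m=np.hypot(W[...,0]-.612,W[...,1]+.1585)
k=(m>.015)&(m<.03)&(W[...,2]>.1);print(k.sum(),np.median(W[k][:,2]),np.percentile(W[k][:,2],[10,90]))
z=W[...,2]; mk=((z>.004)&(z<.02)&(m<.08)).astype(np.uint8)
c,_=cv2.findContours(mk,cv2.RETR_EXTERNAL,cv2.CHAIN_APPROX_NONE);c=max(c,key=cv2.contourArea)[:,0]
p=np.array([ray(s,u,v,.012)[:2] for u,v in c]);print(cv2.minAreaRect((p*1000).astype(np.float32)))
E
```

```text
t 0.1 p [ 0.1635 -0.6027  0.2383] yaw 105.16 down [-6.0e-04  1.9e-03 -1.0e+00] zz 0.002 F [0.25 0.2  0.21] M [ 0.009 -0.023  0.021] w 85.2 q6 -14.8
147 0.11343603783382837
147 0.11334941011390677
356 0.11243397065172564 [0.1036331  0.11623985]
((614.9539794921875, -158.38796997070312), (107.11609649658203, 102.3632583618164), 64.86788177490234)
```

step_arm([
  {"jaw": 0.07,"dx": 0.035,"dy": 0.035,"dz": 0,"wx": 0,"wy": 0,"wz": 4},
  {"jaw": 0.07,"dx": 0.035,"dy": 0.035,"dz": 0,"wx": 0,"wy": 0,"wz": 4},
  {"jaw": 0.07,"dx": 0.035,"dy": 0.035,"dz": 0,"wx": 0,"wy": 0,"wz": 4},
  {"jaw": 0.07,"dx": 0.035,"dy": 0.035,"dz": 0,"wx": 0,"wy": 0,"wz": 4},
  {"jaw": 0.07,"dx": 0.035,"dy": 0.035,"dz": 0,"wx": 0,"wy": 0,"wz": 4},
  {"jaw": 0.07,"dx": 0.035,"dy": 0.035,"dz": 0,"wx": 0,"wy": 0,"wz": 4},
  {"jaw": 0.07,"dx": 0.035,"dy": 0.035,"dz": 0,"wx": 0,"wy": 0,"wz": 4},
  {"jaw": 0.07,"dx": 0.035,"dy": 0.035,"dz": 0,"wx": 0,"wy": 0,"wz": 4},
  {"jaw": 0.07,"dx": 0.035,"dy": 0.035,"dz": 0,"wx": 0,"wy": 0,"wz": 4},
  {"jaw": 0.07,"dx": 0.035,"dy": 0.035,"dz": 0,"wx": 0,"wy": 0,"wz": 4},
  {"jaw": 0.07,"dx": 0.035,"dy": 0.035,"dz": 0,"wx": 0,"wy": 0,"wz": 4},
  {"jaw": 0.07,"dx": 0.035,"dy": 0.035,"dz": 0,"wx": 0,"wy": 0,"wz": 4},
])

```text
t: 1.3
tool_pos: [0.581, -0.1749, 0.2324]
ee_rot: [[0.431, -0.012, -0.902], [0.902, 0.003, 0.431], [-0.003, -1.0, 0.012]]
ft_force: [-0.5, -1.6, 0.5]
width: 0.816
```

```bash
python3 -c "
from h import *
show()"
```

```text
t 1.3 p [ 0.581  -0.1749  0.2324] yaw 154.44 down [-0.0119  0.0027 -0.9999] zz 0.0119 F [-0.53 -1.58  0.51] M [-0.093 -0.108  0.043] w 69.6 q6 -24.0
```

step_arm([
  {"jaw": 0.07,"dx": 0.03,"dy": 0.0165,"dz": -0.03,"wx": -0.15,"wy": -0.68,"wz": 0.4},
  {"jaw": 0.07,"dx": 0,"dy": 0,"dz": -0.04,"wx": 0,"wy": 0,"wz": 0},
  {"jaw": 0.07,"dx": 0,"dy": 0,"dz": -0.01,"wx": 0,"wy": 0,"wz": 0},
  {"jaw": 0.07,"dx": 0,"dy": 0,"dz": 0,"wx": 0,"wy": 0,"wz": 0},
])

```text
t: 1.7
tool_pos: [0.6164, -0.1515, 0.1493]
ee_rot: [[0.415, 0.002, -0.91], [0.91, -0.0, 0.415], [0.001, -1.0, -0.002]]
ft_force: [0.2, -0.1, 0.2]
width: 0.82
```

```bash
python3 -c "
from h import *
show()"
```

```text
t 1.7 p [ 0.6164 -0.1515  0.1493] yaw 155.45 down [ 2.1e-03 -4.0e-04 -1.0e+00] zz -0.0021 F [ 0.2  -0.08  0.22] M [ 0.006  0.018 -0.016] w 70.1 q6 -25.3
```

step_arm([
  {"jaw": 0.07,"dx": -0.004,"dy": -0.007,"dz": 0,"wx": 0,"wy": 0.12,"wz": -0.6},
  {"jaw": 0.07,"dx": 0,"dy": 0,"dz": 0,"wx": 0,"wy": 0,"wz": 0},
  {"jaw": 0.07,"dx": 0,"dy": 0,"dz": -0.02,"wx": 0,"wy": 0,"wz": 0},
  {"jaw": 0.07,"dx": 0,"dy": 0,"dz": -0.02,"wx": 0,"wy": 0,"wz": 0},
  {"jaw": 0.07,"dx": 0,"dy": 0,"dz": -0.01,"wx": 0,"wy": 0,"wz": 0},
  {"jaw": 0.07,"dx": 0,"dy": 0,"dz": 0,"wx": 0,"wy": 0,"wz": 0},
])

```text
t: 2.3
tool_pos: [0.6148, -0.1642, 0.1092]
ee_rot: [[0.431, 0.017, -0.902], [0.903, -0.003, 0.431], [0.005, -1.0, -0.017]]
ft_force: [0.5, 0.0, -0.2]
width: 0.819
```

```bash
python3 -c "
from h import *
show()
d=grab('scene');cv2.imwrite('pics/c2.png',cv2.resize(d['image'][110:260,200:370],None,fx=4,fy=4,interpolation=2)[...,::-1])"
```

```text
t 2.3 p [ 0.6148 -0.1642  0.1092] yaw 154.49 down [ 0.0173 -0.003  -0.9998] zz -0.0169 F [ 0.5   0.02 -0.21] M [-0.049  0.044 -0.009] w 70.0 q6 -25.3
```

View pics/c2.png

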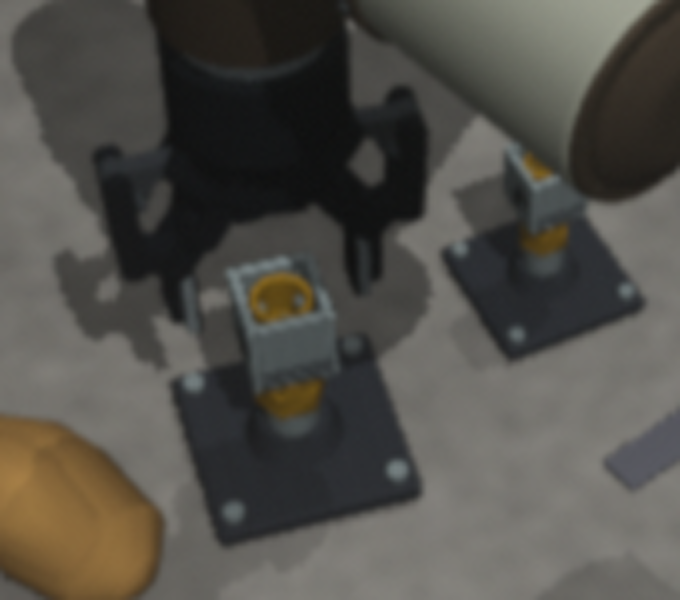

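The sleeve stands between the two fingertips, at about (190,320) and (365,285) in the crop. I'll trim the pose and descend slowly.

step_arm([
  {"jaw": 0.07,"dx": -0.0023,"dy": 0.0057,"dz": 0,"wx": 0.17,"wy": 1,"wz": 0.3},
  {"jaw": 0.07,"dx": 0,"dy": 0,"dz": 0,"wx": 0,"wy": 0,"wz": 0},
  {"jaw": 0.07,"dx": 0,"dy": 0,"dz": 0,"wx": 0,"wy": 0,"wz": 0},
])

```text
t: 2.65
tool_pos: [0.6147, -0.1586, 0.1137]
ee_rot: [[0.425, 0.006, -0.905], [0.905, -0.001, 0.425], [0.002, -1.0, -0.006]]
ft_force: [0.8, -0.1, 0.0]
width: 0.819
```

```bash
python3 -c "
from h import *
show()"
```

```text
t 2.65 p [ 0.6147 -0.1586  0.1137] yaw 154.84 down [ 5.7e-03 -8.0e-04 -1.0e+00] zz -0.0055 F [ 0.81 -0.07  0.02] M [ 0.046 -0.022  0.001] w 70.0 q6 -25.3
```

step_arm([
  {"jaw": 0.07,"dx": -0.003,"dy": 0,"dz": -0.01,"wx": 0,"wy": 0.3,"wz": 0},
  {"jaw": 0.07,"dx": 0,"dy": 0,"dz": -0.01,"wx": 0,"wy": 0.2,"wz": 0},
  {"jaw": 0.07,"dx": 0,"dy": 0,"dz": 0,"wx": 0,"wy": 0,"wz": 0},
])

```text
t: 2.95
tool_pos: [0.6117, -0.1583, 0.0929]
ee_rot: [[0.425, -0.002, -0.905], [0.905, -0.001, 0.425], [-0.002, -1.0, 0.002]]
ft_force: [0.1, 0.2, 0.0]
width: 0.821
```

```bash
python3 -c "
from h import *
show()"
```

```text
t 2.95 p [ 0.6117 -0.1583  0.0929] yaw 154.86 down [-2.3e-03 -7.0e-04 -1.0e+00] zz 0.0018 F [0.08 0.17 0.04] M [0.004 0.025 0.053] w 70.1 q6 -25.3
```

Good. Now I'll close on the sleeve.

step_arm([
  {"jaw": 0.036,"dx": 0.0003,"dy": 0,"dz": 0,"wx": 0,"wy": 0,"wz": 0},
  {"jaw": 0.036,"dx": 0,"dy": 0,"dz": 0,"wx": 0,"wy": 0,"wz": 0},
  {"jaw": 0.036,"dx": 0,"dy": 0,"dz": 0,"wx": 0,"wy": 0,"wz": 0},
  {"jaw": 0.034,"dx": 0,"dy": 0,"dz": 0,"wx": 0,"wy": 0,"wz": 0},
  {"jaw": 0.03,"dx": 0,"dy": 0,"dz": 0,"wx": 0,"wy": 0,"wz": 0},
], newtons=50)

```text
t: 3.45
tool_pos: [0.6135, -0.1591, 0.0927]
ee_rot: [[0.424, -0.0, -0.905], [0.905, -0.002, 0.424], [-0.002, -1.0, -0.001]]
ft_force: [1.9, -0.1, -0.8]
width: 0.457
```

```bash
python3 -c "
from h import *
show()"
```

```text
t 3.45 p [ 0.6135 -0.1591  0.0927] yaw 154.88 down [-4.0e-04 -2.1e-03 -1.0e+00] zz -0.0006 F [ 1.93 -0.05 -0.8 ] M [-0.081 -0.051  0.019] w 39.0 q6 -25.3
```

step_arm([
  {"jaw": 0.03,"dx": 0,"dy": 0,"dz": -0.004,"wx": 0,"wy": 0,"wz": 0},
  {"jaw": 0.03,"dx": 0,"dy": 0,"dz": -0.004,"wx": 0,"wy": 0,"wz": 0},
  {"jaw": 0.03,"dx": 0,"dy": 0,"dz": -0.003,"wx": 0,"wy": 0,"wz": 0},
])

```text
t: 3.75
tool_pos: [0.6136, -0.1591, 0.0841]
ee_rot: [[0.424, 0.0, -0.906], [0.906, -0.003, 0.424], [-0.002, -1.0, -0.001]]
ft_force: [0.5, 1.0, 6.0]
width: 0.457
```

```bash
python3 -c "
from h import *
show()"
```

```text
t 3.75 p [ 0.6136 -0.1591  0.0841] yaw 154.92 down [ 2.0e-04 -2.8e-03 -1.0e+00] zz -0.0013 F [0.5  1.   6.04] M [ 0.207  0.633 -0.045] w 39.1 q6 -25.4
```

step_arm([
  {"jaw": 0.03,"dx": 0,"dy": 0,"dz": -0.003,"wx": 0,"wy": 0,"wz": 0},
  {"jaw": 0.03,"dx": 0,"dy": 0,"dz": -0.003,"wx": 0,"wy": 0,"wz": 0},
  {"jaw": 0.03,"dx": 0,"dy": 0,"dz": -0.003,"wx": 0,"wy": 0,"wz": 0},
])

```text
t: 4.05
tool_pos: [0.6137, -0.1591, 0.0794]
ee_rot: [[0.423, 0.0, -0.906], [0.906, -0.004, 0.423], [-0.004, -1.0, -0.002]]
ft_force: [-4.7, 2.5, 21.6]
width: 0.46
```

```bash
python3 -c "
from h import *
show()"
```

```text
t 4.05 p [ 0.6137 -0.1591  0.0794] yaw 154.99 down [ 4.0e-04 -4.2e-03 -1.0e+00] zz -0.0022 F [-4.67  2.53 21.63] M [ 1.337  2.313 -0.123] w 39.3 q6 -25.4
```

The stop is felt: 21.6 N after 13.3 mm of travel. Now I'll turn clockwise with a light downward hold.

step_arm([
  {"jaw": 0.03,"dx": 0,"dy": 0,"dz": -0.0015,"wx": 0,"wy": 0,"wz": -6},
  {"jaw": 0.03,"dx": 0,"dy": 0,"dz": -0.0015,"wx": 0,"wy": 0,"wz": -6},
  {"jaw": 0.03,"dx": 0,"dy": 0,"dz": -0.0015,"wx": 0,"wy": 0,"wz": -6},
])

```text
t: 4.35
tool_pos: [0.6145, -0.1591, 0.0796]
ee_rot: [[0.688, 0.002, -0.726], [0.726, -0.006, 0.688], [-0.003, -1.0, -0.006]]
ft_force: [-1.2, 0.6, 7.6]
width: 0.459
```

```bash
python3 -c "
from h import *
show()"
```

```text
t 4.35 p [ 0.6145 -0.1591  0.0796] yaw 136.54 down [ 0.0018 -0.0062 -1.    ] zz -0.0056 F [-1.21  0.61  7.61] M [0.379 0.807 0.145] w 39.2 q6 -44.0
```

step_arm([
  {"jaw": 0.03,"dx": 0,"dy": 0,"dz": -0.0015,"wx": 0,"wy": 0,"wz": -5},
  {"jaw": 0.03,"dx": 0,"dy": 0,"dz": -0.0015,"wx": 0,"wy": 0,"wz": -5},
  {"jaw": 0.03,"dx": 0,"dy": 0,"dz": -0.0015,"wx": 0,"wy": 0,"wz": -3},
  {"jaw": 0.03,"dx": 0,"dy": 0,"dz": 0,"wx": 0,"wy": 0,"wz": 0},
])

```text
t: 4.75
tool_pos: [0.615, -0.1595, 0.0805]
ee_rot: [[0.839, 0.003, -0.544], [0.544, -0.008, 0.839], [-0.002, -1.0, -0.008]]
ft_force: [-0.2, -0.2, 5.9]
width: 0.461
```

```bash
python3 -c "
from h import *
show()"
```

```text
t 4.75 p [ 0.615  -0.1595  0.0805] yaw 122.97 down [ 0.0028 -0.008  -1.    ] zz -0.0082 F [-0.21 -0.19  5.89] M [ 0.568  0.671 -0.02 ] w 39.4 q6 -57.7
```

step_arm([
  {"jaw": 0.03,"dx": 0,"dy": 0,"dz": 0.001,"wx": 0,"wy": 0,"wz": -2},
  {"jaw": 0.07,"dx": 0,"dy": 0,"dz": 0,"wx": 0,"wy": 0,"wz": 0},
  {"jaw": 0.07,"dx": 0,"dy": 0,"dz": 0,"wx": 0,"wy": 0,"wz": 0},
  {"jaw": 0.07,"dx": 0,"dy": 0,"dz": 0,"wx": 0,"wy": 0,"wz": 0},
  {"jaw": 0.07,"dx": 0,"dy": 0,"dz": 0.02,"wx": 0,"wy": 0,"wz": 0},
  {"jaw": 0.07,"dx": 0,"dy": 0,"dz": 0.03,"wx": 0,"wy": 0,"wz": 0},
  {"jaw": 0.07,"dx": 0,"dy": 0,"dz": 0.04,"wx": 0,"wy": 0,"wz": 0},
  {"jaw": 0.07,"dx": 0,"dy": 0.03,"dz": 0.02,"wx": 0,"wy": 0,"wz": -5},
  {"jaw": 0.07,"dx": 0,"dy": 0.045,"dz": 0,"wx": 0,"wy": 0,"wz": -5},
  {"jaw": 0.07,"dx": 0,"dy": 0.045,"dz": 0,"wx": 0,"wy": 0,"wz": -5},
  {"jaw": 0.07,"dx": 0,"dy": 0.045,"dz": 0,"wx": 0,"wy": 0,"wz": -5},
  {"jaw": 0.07,"dx": 0,"dy": 0.045,"dz": 0,"wx": 0,"wy": 0,"wz": -5},
  {"jaw": 0.07,"dx": 0,"dy": 0.045,"dz": 0,"wx": 0,"wy": 0,"wz": -5},
])

```text
t: 6.05
tool_pos: [0.6101, 0.0999, 0.1906]
ee_rot: [[1.0, -0.006, 0.012], [-0.012, 0.0, 1.0], [-0.006, -1.0, 0.0]]
ft_force: [0.3, 0.2, -0.3]
width: 0.822
```

Run:
```python
from h import *
show()
t=grab('top');s=grab('scene')
for n,d in(('top',t),('scene',s)):
    W=cloud(d);m=np.hypot(W[...,0]-.613,W[...,1]+.1595)
    k=(m>.021)&(m<.026)&(W[...,2]>.09);print(n,'rim',k.sum(),np.median(W[k][:,2]))
    k=(m>.0115)&(m<.014)&(W[...,2]>.09);print(n,'mouth',k.sum(),np.median(W[k][:,2]))
W=cloud(t);k=((np.hypot(W[...,0]-.613,W[...,1]+.1595)<.04)&(W[...,2]>.085)).astype(np.uint8)
c,_=cv2.findContours(k,0,1);c=max(c,key=cv2.contourArea)[:,0]
p=np.array([ray(t,u,v,.106)[:2] for u,v in c]);print(cv2.minAreaRect((p*1000).astype(np.float32)))
a=cv2.resize(t['image'][170:270,370:470],None,fx=4,fy=4,interpolation=2);b=cv2.resize(s['image'][160:260,220:320],None,fx=4,fy=4,interpolation=2)
cv2.imwrite('pics/c3.png',np.hstack([a,b])[...,::-1])
```

```text
t 6.05 p [0.6101 0.0999 0.1906] yaw 89.34 down [-6.3e-03  2.0e-04 -1.0e+00] zz 0.0001 F [ 0.28  0.17 -0.26] M [-0.03  -0.165 -0.025] w 70.2 q6 -114.8
top rim 107 0.10409365427439744
top mouth 89 0.11111812666708076
scene rim 107 0.10292381349524653
scene mouth 112 0.10661196811744149
((611.5269775390625, -157.9651641845703), (39.753501892089844, 43.4321403503418), 30.80261993408203)
```

View pics/c3.png

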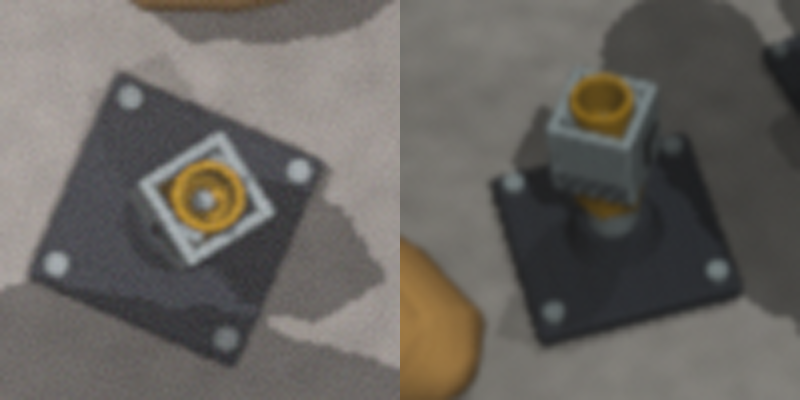

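The sleeve stays hooked: its rim is at 0.104 and it is turned to 30.8°, with the mouth at about 0.111, so h is near 0. Next is the nozzle.

step_arm([
  {"jaw": 0.06,"dx": -0.002,"dy": 0.007,"dz": 0,"wx": 0,"wy": 0,"wz": 8},
  {"jaw": 0.06,"dx": -0.002,"dy": 0.007,"dz": 0,"wx": 0,"wy": 0,"wz": 8},
  {"jaw": 0.06,"dx": -0.002,"dy": 0.007,"dz": 0,"wx": 0,"wy": 0,"wz": 8},
  {"jaw": 0.06,"dx": -0.002,"dy": 0.007,"dz": 0,"wx": 0,"wy": 0,"wz": 8},
  {"jaw": 0.06,"dx": -0.002,"dy": 0.007,"dz": 0,"wx": 0,"wy": 0,"wz": 8},
  {"jaw": 0.06,"dx": -0.002,"dy": 0.007,"dz": 0,"wx": 0,"wy": 0,"wz": 8},
  {"jaw": 0.06,"dx": -0.002,"dy": 0.007,"dz": 0,"wx": 0,"wy": 0,"wz": 8},
  {"jaw": 0.06,"dx": -0.002,"dy": 0.007,"dz": 0,"wx": 0,"wy": 0,"wz": 8},
  {"jaw": 0.06,"dx": -0.002,"dy": 0,"dz": 0,"wx": 0,"wy": 0,"wz": 8},
  {"jaw": 0.06,"dx": 0,"dy": 0,"dz": -0.02,"wx": 0,"wy": 0,"wz": 6},
  {"jaw": 0.06,"dx": 0,"dy": 0,"dz": -0.02,"wx": 0,"wy": 0,"wz": 0},
  {"jaw": 0.06,"dx": 0,"dy": 0,"dz": 0,"wx": 0,"wy": 0,"wz": 0},
])

```text
t: 7.35
tool_pos: [0.5885, 0.1605, 0.1433]
ee_rot: [[0.145, -0.007, -0.989], [0.989, -0.013, 0.145], [-0.013, -1.0, 0.005]]
ft_force: [0.1, -0.2, -0.2]
width: 0.702
```

```bash
python3 -c "
from h import *
show()"
```

```text
t 7.35 p [0.5885 0.1605 0.1433] yaw 171.66 down [-0.007  -0.0125 -0.9999] zz 0.0051 F [ 0.07 -0.24 -0.25] M [-0.001  0.018  0.033] w 60.0 q6 -39.3
```

step_arm([
  {"jaw": 0.06,"dx": 0.0005,"dy": 0.005,"dz": -0.015,"wx": 0.7,"wy": -0.4,"wz": -1.3},
  {"jaw": 0.06,"dx": 0,"dy": 0,"dz": -0.025,"wx": 0,"wy": 0,"wz": 0},
  {"jaw": 0.06,"dx": 0,"dy": 0,"dz": -0.02,"wx": 0,"wy": 0,"wz": 0},
  {"jaw": 0.06,"dx": 0,"dy": 0,"dz": 0,"wx": 0,"wy": 0,"wz": 0},
  {"jaw": 0.06,"dx": 0,"dy": 0,"dz": 0,"wx": 0,"wy": 0,"wz": 0},
])

```text
t: 7.85
tool_pos: [0.5914, 0.1651, 0.0853]
ee_rot: [[0.167, 0.005, -0.986], [0.986, 0.001, 0.167], [0.002, -1.0, -0.005]]
ft_force: [-0.1, 1.0, -0.7]
width: 0.703
```

```bash
python3 -c "
from h import *
show()"
```

```text
t 7.85 p [0.5914 0.1651 0.0853] yaw 170.36 down [ 4.7e-03  9.0e-04 -1.0e+00] zz -0.0045 F [-0.1   0.96 -0.68] M [ 0.02  -0.034 -0.002] w 60.0 q6 -40.5
```

step_arm([
  {"jaw": 0.05,"dx": -0.002,"dy": 0.0005,"dz": -0.015,"wx": 0,"wy": 0.25,"wz": 0},
  {"jaw": 0.05,"dx": 0,"dy": 0,"dz": -0.016,"wx": 0,"wy": 0.2,"wz": 0},
  {"jaw": 0.05,"dx": 0,"dy": 0,"dz": -0.006,"wx": 0,"wy": 0,"wz": 0},
  {"jaw": 0.05,"dx": 0,"dy": 0,"dz": 0,"wx": 0,"wy": 0,"wz": 0},
  {"jaw": 0.05,"dx": 0,"dy": 0,"dz": 0,"wx": 0,"wy": 0,"wz": 0},
])

```text
t: 8.35
tool_pos: [0.5908, 0.1662, 0.0482]
ee_rot: [[0.167, 0.001, -0.986], [0.986, 0.003, 0.167], [0.003, -1.0, -0.0]]
ft_force: [0.2, -0.2, 0.5]
width: 0.587
```

```bash
python3 -c "
from h import *
show()"
```

```text
t 8.35 p [0.5908 0.1662 0.0482] yaw 170.38 down [ 6.0e-04  2.9e-03 -1.0e+00] zz -0.0001 F [ 0.24 -0.19  0.48] M [ 0.032  0.018 -0.05 ] w 50.1 q6 -40.2
```

step_arm([
  {"jaw": 0.05,"dx": -0.0015,"dy": 0,"dz": -0.007,"wx": -0.15,"wy": 0,"wz": 0},
  {"jaw": 0.05,"dx": 0,"dy": 0,"dz": -0.001,"wx": 0,"wy": 0,"wz": 0},
  {"jaw": 0.03,"dx": 0,"dy": 0,"dz": 0,"wx": 0,"wy": 0,"wz": 0},
  {"jaw": 0.02,"dx": 0,"dy": 0,"dz": 0,"wx": 0,"wy": 0,"wz": 0},
  {"jaw": 0.02,"dx": 0,"dy": 0,"dz": 0,"wx": 0,"wy": 0,"wz": 0},
  {"jaw": 0.018,"dx": 0,"dy": 0,"dz": 0,"wx": 0,"wy": 0,"wz": 0},
], newtons=40)

```text
t: 8.95
tool_pos: [0.5896, 0.1666, 0.0405]
ee_rot: [[0.167, 0.002, -0.986], [0.986, 0.001, 0.167], [0.001, -1.0, -0.002]]
ft_force: [0.4, -0.3, -1.5]
width: 0.296
```

```bash
python3 -c "
from h import *
show()"
```

```text
t 8.95 p [0.5896 0.1666 0.0405] yaw 170.39 down [ 2.e-03  9.e-04 -1.e+00] zz -0.0019 F [ 0.37 -0.33 -1.48] M [-0.032  0.013  0.011] w 25.2 q6 -40.5
```

step_arm([
  {"jaw": 0.018,"dx": 0,"dy": 0,"dz": 0.003,"wx": 0,"wy": 0,"wz": 0},
  {"jaw": 0.018,"dx": 0,"dy": 0,"dz": 0.01,"wx": 0,"wy": 0,"wz": 0},
  {"jaw": 0.018,"dx": 0,"dy": 0,"dz": 0.02,"wx": 0,"wy": 0,"wz": 0},
  {"jaw": 0.018,"dx": 0,"dy": 0,"dz": 0.03,"wx": 0,"wy": 0,"wz": 0},
  {"jaw": 0.018,"dx": 0,"dy": 0,"dz": 0.035,"wx": 0,"wy": 0,"wz": 0},
  {"jaw": 0.018,"dx": 0,"dy": 0,"dz": 0.035,"wx": 0,"wy": 0,"wz": 0},
  {"jaw": 0.018,"dx": 0,"dy": 0,"dz": 0.02,"wx": 0,"wy": 0,"wz": 0},
  {"jaw": 0.018,"dx": 0,"dy": -0.02,"dz": 0,"wx": 0,"wy": 0,"wz": 0},
  {"jaw": 0.018,"dx": 0.003,"dy": -0.03,"dz": 0,"wx": 0,"wy": 0,"wz": 0},
  {"jaw": 0.018,"dx": 0.003,"dy": -0.04,"dz": 0,"wx": 0,"wy": 0,"wz": 0},
  {"jaw": 0.018,"dx": 0.003,"dy": -0.04,"dz": 0,"wx": 0,"wy": 0,"wz": 0},
  {"jaw": 0.018,"dx": 0.003,"dy": -0.04,"dz": 0,"wx": 0,"wy": 0,"wz": 0},
  {"jaw": 0.018,"dx": 0.003,"dy": -0.04,"dz": 0,"wx": 0,"wy": 0,"wz": 0},
  {"jaw": 0.018,"dx": 0.003,"dy": -0.04,"dz": 0,"wx": 0,"wy": 0,"wz": 0},
  {"jaw": 0.018,"dx": 0.003,"dy": -0.03,"dz": 0,"wx": 0,"wy": 0,"wz": 0},
  {"jaw": 0.018,"dx": 0,"dy": -0.02,"dz": 0,"wx": 0,"wy": 0,"wz": 0},
  {"jaw": 0.018,"dx": 0,"dy": 0,"dz": 0,"wx": 0,"wy": 0,"wz": 0},
], newtons=60)

```text
t: 10.65
tool_pos: [0.6002, -0.1518, 0.2002]
ee_rot: [[0.169, -0.008, -0.986], [0.986, 0.003, 0.169], [0.001, -1.0, 0.008]]
ft_force: [-0.2, -0.0, -1.7]
width: 0.287
```

```bash
python3 -c "
from h import *
show()"
```

```text
t 10.65 p [ 0.6002 -0.1518  0.2002] yaw 170.27 down [-0.0076  0.0028 -1.    ] zz 0.0079 F [-0.19 -0.04 -1.66] M [ 0.004 -0.004 -0.044] w 24.5 q6 -10.3
```

step_arm([
  {"jaw": 0.018,"dx": 0.0125,"dy": -0.007,"dz": 0,"wx": -0.16,"wy": -0.44,"wz": 0},
  {"jaw": 0.018,"dx": 0,"dy": 0,"dz": -0.02,"wx": 0,"wy": 0,"wz": 0},
  {"jaw": 0.018,"dx": 0,"dy": 0,"dz": -0.012,"wx": 0,"wy": 0,"wz": 0},
  {"jaw": 0.018,"dx": 0,"dy": 0,"dz": 0,"wx": 0,"wy": 0,"wz": 0},
  {"jaw": 0.018,"dx": 0,"dy": 0,"dz": 0,"wx": 0,"wy": 0,"wz": 0},
])

```text
t: 11.15
tool_pos: [0.6137, -0.1596, 0.1665]
ee_rot: [[0.168, -0.0, -0.986], [0.986, -0.001, 0.168], [-0.001, -1.0, -0.0]]
ft_force: [0.7, 1.0, -1.7]
width: 0.288
```

Run:
```python
from h import *
show()
s=grab('scene');t=grab('top')
b=cv2.resize(s['image'][120:250,210:340],None,fx=3,fy=3,interpolation=2);a=cv2.resize(t['image'][150:280,360:490],None,fx=3,fy=3,interpolation=2)
cv2.imwrite('pics/c4.png',np.hstack([a,b])[...,::-1])
```

```text
t 11.15 p [ 0.6137 -0.1596  0.1665] yaw 170.31 down [-0.e+00 -6.e-04 -1.e+00] zz -0.0001 F [ 0.7   0.96 -1.72] M [ 0.034 -0.002  0.045] w 24.6 q6 -9.7
```

View pics/c4.png

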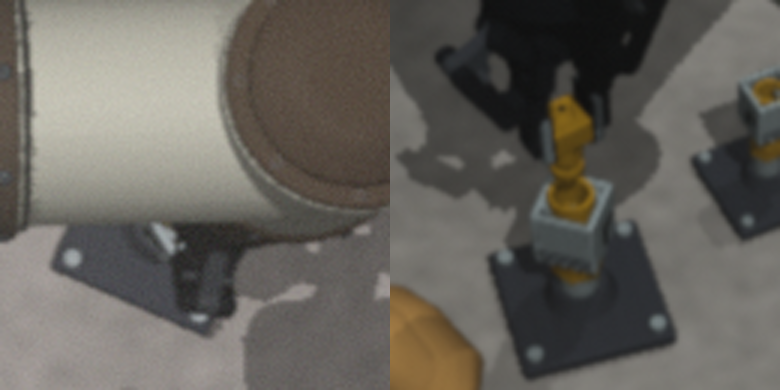

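The nozzle hangs upright right over the hooked coupling's mouth at (570,190) in the right-hand view. I'll lower it by feel.

step_arm([
  {"jaw": 0.018,"dx": -0.0005,"dy": 0,"dz": -0.01,"wx": 0,"wy": 0,"wz": 0},
  {"jaw": 0.018,"dx": 0,"dy": 0,"dz": -0.006,"wx": 0,"wy": 0,"wz": 0},
  {"jaw": 0.018,"dx": 0,"dy": 0,"dz": -0.003,"wx": 0,"wy": 0,"wz": 0},
  {"jaw": 0.018,"dx": 0,"dy": 0,"dz": -0.002,"wx": 0,"wy": 0,"wz": 0},
])

```text
t: 11.65
tool_pos: [0.6141, -0.1589, 0.1461]
ee_rot: [[0.167, 0.004, -0.986], [0.986, -0.001, 0.167], [0.0, -1.0, -0.004]]
ft_force: [-0.0, 0.0, -1.9]
width: 0.288
```

```bash
python3 -c "
from h import *
show()"
```

```text
t 11.65 p [ 0.6141 -0.1589  0.1461] yaw 170.38 down [ 4.2e-03 -7.0e-04 -1.0e+00] zz -0.0042 F [-0.02  0.01 -1.89] M [-0.014  0.028  0.007] w 24.6 q6 -9.7
```

step_arm([
  {"jaw": 0.018,"dx": -0.0005,"dy": -0.0005,"dz": -0.002,"wx": 0,"wy": 0.2,"wz": 0},
  {"jaw": 0.018,"dx": 0,"dy": 0,"dz": -0.002,"wx": 0,"wy": 0,"wz": 0},
  {"jaw": 0.018,"dx": 0,"dy": 0,"dz": -0.002,"wx": 0,"wy": 0,"wz": 0},
])

```text
t: 11.95
tool_pos: [0.6137, -0.1596, 0.1397]
ee_rot: [[0.167, 0.001, -0.986], [0.986, -0.001, 0.167], [-0.001, -1.0, -0.001]]
ft_force: [-0.0, -0.2, -1.3]
width: 0.29
```

```bash
python3 -c "
from h import *
show()"
```

```text
t 11.95 p [ 0.6137 -0.1596  0.1397] yaw 170.38 down [ 7.e-04 -8.e-04 -1.e+00] zz -0.0008 F [-0.03 -0.19 -1.3 ] M [ 0.028  0.01  -0.004] w 24.7 q6 -9.7
```

step_arm([
  {"jaw": 0.018,"dx": 0,"dy": 0,"dz": -0.002,"wx": 0,"wy": 0,"wz": 0},
  {"jaw": 0.018,"dx": 0,"dy": 0,"dz": -0.002,"wx": 0,"wy": 0,"wz": 0},
  {"jaw": 0.018,"dx": 0,"dy": 0,"dz": -0.002,"wx": 0,"wy": 0,"wz": 0},
])

```text
t: 12.25
tool_pos: [0.6139, -0.1597, 0.1334]
ee_rot: [[0.167, 0.001, -0.986], [0.986, -0.001, 0.167], [-0.001, -1.0, -0.001]]
ft_force: [0.3, 0.8, -2.1]
width: 0.292
```

```bash
python3 -c "
from h import *
show()"
```

```text
t 12.25 p [ 0.6139 -0.1597  0.1334] yaw 170.38 down [ 1.2e-03 -9.0e-04 -1.0e+00] zz -0.0013 F [ 0.27  0.84 -2.12] M [ 0.027 -0.016  0.048] w 24.9 q6 -9.7
```

step_arm([
  {"jaw": 0.018,"dx": 0,"dy": 0,"dz": -0.0015,"wx": 0,"wy": 0,"wz": 0},
  {"jaw": 0.018,"dx": 0,"dy": 0,"dz": -0.0015,"wx": 0,"wy": 0,"wz": 0},
  {"jaw": 0.018,"dx": 0,"dy": 0,"dz": -0.0015,"wx": 0,"wy": 0,"wz": 0},
])

```text
t: 12.55
tool_pos: [0.6141, -0.1598, 0.13]
ee_rot: [[0.166, 0.002, -0.986], [0.986, -0.002, 0.166], [-0.001, -1.0, -0.002]]
ft_force: [-2.0, 1.0, 6.8]
width: 0.294
```

```bash
python3 -c "
from h import *
show()"
```

```text
t 12.55 p [ 0.6141 -0.1598  0.13  ] yaw 170.42 down [ 0.0016 -0.0017 -1.    ] zz -0.0019 F [-2.    1.04  6.81] M [0.48  0.837 0.002] w 25.1 q6 -9.7
```

Stem contact came at TCP z of about 0.130, so h ≈ 0 to 0.5 mm. I'll push on gently.

step_arm([
  {"jaw": 0.018,"dx": 0,"dy": 0,"dz": -0.0015,"wx": 0,"wy": 0,"wz": 0},
  {"jaw": 0.018,"dx": 0,"dy": 0,"dz": -0.0015,"wx": 0,"wy": 0,"wz": 0},
  {"jaw": 0.018,"dx": 0,"dy": 0,"dz": -0.0015,"wx": 0,"wy": 0,"wz": 0},
])

```text
t: 12.85
tool_pos: [0.614, -0.1597, 0.1297]
ee_rot: [[0.165, 0.003, -0.986], [0.986, -0.003, 0.165], [-0.002, -1.0, -0.003]]
ft_force: [-2.4, 0.4, 5.3]
width: 0.291
```

```bash
python3 -c "
from h import *
show()"
```

```text
t 12.85 p [ 0.614  -0.1597  0.1297] yaw 170.5 down [ 0.0027 -0.0029 -1.    ] zz -0.0031 F [-2.37  0.43  5.33] M [ 0.458  0.84  -0.045] w 24.8 q6 -9.7
```

step_arm([
  {"jaw": 0.018,"dx": 0,"dy": 0,"dz": -0.0025,"wx": 0.1,"wy": 0.1,"wz": 0},
  {"jaw": 0.018,"dx": 0,"dy": 0,"dz": -0.0025,"wx": 0.1,"wy": 0.1,"wz": 0},
])

```text
t: 13.05
tool_pos: [0.6141, -0.1598, 0.1279]
ee_rot: [[0.164, 0.001, -0.986], [0.986, -0.0, 0.164], [-0.0, -1.0, -0.001]]
ft_force: [-3.3, 1.9, 4.8]
width: 0.287
```

```bash
python3 -c "
from h import *
show()"
```

```text
t 13.05 p [ 0.6141 -0.1598  0.1279] yaw 170.57 down [ 6.e-04 -4.e-04 -1.e+00] zz -0.0007 F [-3.35  1.85  4.81] M [ 0.401  0.804 -0.043] w 24.5 q6 -9.5
```

step_arm([
  {"jaw": 0.018,"dx": -0.0003,"dy": 0.0002,"dz": -0.0025,"wx": 0,"wy": 0,"wz": 0},
  {"jaw": 0.018,"dx": -0.0003,"dy": 0.0002,"dz": -0.0025,"wx": 0,"wy": 0,"wz": 0},
])

```text
t: 13.25
tool_pos: [0.614, -0.1597, 0.1263]
ee_rot: [[0.163, 0.003, -0.987], [0.987, -0.002, 0.163], [-0.001, -1.0, -0.003]]
ft_force: [-2.4, 1.2, 4.7]
width: 0.292
```

```bash
python3 -c "
from h import *
show()"
```

```text
t 13.25 p [ 0.614  -0.1597  0.1263] yaw 170.63 down [ 0.0029 -0.0018 -1.    ] zz -0.0032 F [-2.39  1.22  4.73] M [ 0.297  0.735 -0.006] w 25.0 q6 -9.5
```

step_arm([
  {"jaw": 0.018,"dx": -0.0003,"dy": 0.0002,"dz": -0.0025,"wx": 0,"wy": 0.1,"wz": 0},
  {"jaw": 0.018,"dx": -0.0003,"dy": 0.0002,"dz": -0.0025,"wx": 0,"wy": 0.1,"wz": 0},
])

```text
t: 13.45
tool_pos: [0.614, -0.1597, 0.1255]
ee_rot: [[0.161, 0.002, -0.987], [0.987, -0.004, 0.161], [-0.003, -1.0, -0.003]]
ft_force: [-3.3, 2.1, 11.7]
width: 0.29
```

```bash
python3 -c "
from h import *
show()"
```

```text
t 13.45 p [ 0.614  -0.1597  0.1255] yaw 170.71 down [ 0.0022 -0.0037 -1.    ] zz -0.0028 F [-3.28  2.07 11.69] M [ 0.688  1.359 -0.028] w 24.8 q6 -9.5
```

step_arm([
  {"jaw": 0.018,"dx": -0.0003,"dy": 0.0002,"dz": -0.0025,"wx": 0.1,"wy": 0.1,"wz": 0},
])

```text
t: 13.55
tool_pos: [0.6141, -0.1597, 0.1255]
ee_rot: [[0.161, 0.002, -0.987], [0.987, -0.003, 0.16], [-0.003, -1.0, -0.002]]
ft_force: [-3.2, 1.4, 8.7]
width: 0.288
```

```bash
python3 -c "
from h import *
show()"
```

```text
t 13.55 p [ 0.6141 -0.1597  0.1255] yaw 170.76 down [ 0.0019 -0.003  -1.    ] zz -0.0024 F [-3.17  1.38  8.68] M [ 0.365  1.169 -0.031] w 24.6 q6 -9.4
```

step_arm([
  {"jaw": 0.018,"dx": 0,"dy": 0,"dz": -0.0032,"wx": 0,"wy": 0,"wz": 0},
  {"jaw": 0.018,"dx": 0,"dy": 0,"dz": -0.0032,"wx": 0,"wy": 0,"wz": 0},
])

```text
t: 13.75
tool_pos: [0.6141, -0.1598, 0.1255]
ee_rot: [[0.159, 0.003, -0.987], [0.987, -0.005, 0.159], [-0.004, -1.0, -0.004]]
ft_force: [-5.2, 3.1, 11.8]
width: 0.289
```

```bash
python3 -c "
from h import *
show()"
```

```text
t 13.75 p [ 0.6141 -0.1598  0.1255] yaw 170.87 down [ 0.0035 -0.0048 -1.    ] zz -0.0042 F [-5.22  3.09 11.81] M [ 0.988  1.708 -0.057] w 24.7 q6 -9.5
```

The plug is home: z holds at 0.1255 under about 13.5 N, 4.8 mm below stem contact. I'll release, turn around the nozzle and take the sleeve.

step_arm([
  {"jaw": 0.018,"dx": 0,"dy": 0,"dz": 0,"wx": 0.2,"wy": 0.2,"wz": 0},
  {"jaw": 0.07,"dx": 0,"dy": 0,"dz": 0,"wx": 0,"wy": 0,"wz": 0},
  {"jaw": 0.07,"dx": 0,"dy": 0,"dz": 0,"wx": 0,"wy": 0,"wz": 0},
  {"jaw": 0.07,"dx": 0,"dy": 0,"dz": 0,"wx": 0,"wy": 0,"wz": 0},
  {"jaw": 0.07,"dx": 0,"dy": 0,"dz": 0.005,"wx": 0,"wy": 0,"wz": 0},
  {"jaw": 0.07,"dx": 0,"dy": 0,"dz": 0,"wx": 0,"wy": 0,"wz": -8},
  {"jaw": 0.07,"dx": 0,"dy": 0,"dz": 0,"wx": 0,"wy": 0,"wz": -8},
  {"jaw": 0.07,"dx": 0,"dy": 0,"dz": 0,"wx": 0,"wy": 0,"wz": -8},
  {"jaw": 0.07,"dx": 0,"dy": 0,"dz": 0,"wx": 0,"wy": 0,"wz": -8},
  {"jaw": 0.07,"dx": 0,"dy": 0,"dz": 0,"wx": 0,"wy": 0,"wz": -8},
  {"jaw": 0.07,"dx": 0,"dy": 0,"dz": 0,"wx": 0,"wy": 0,"wz": -6},
  {"jaw": 0.07,"dx": 0,"dy": 0,"dz": 0,"wx": 0,"wy": 0,"wz": 0},
  {"jaw": 0.07,"dx": 0,"dy": 0,"dz": 0,"wx": 0,"wy": 0,"wz": 0},
])

```text
t: 15.05
tool_pos: [0.6163, -0.1604, 0.1329]
ee_rot: [[0.837, 0.002, -0.547], [0.547, -0.005, 0.837], [-0.001, -1.0, -0.005]]
ft_force: [0.8, 1.0, 0.5]
width: 0.819
```

```bash
python3 -c "
from h import *
show()"
```

```text
t 15.05 p [ 0.6163 -0.1604  0.1329] yaw 123.17 down [ 0.0021 -0.0047 -1.    ] zz -0.005 F [0.79 0.96 0.46] M [ 0.057 -0.051  0.002] w 69.9 q6 -57.1
```

step_arm([
  {"jaw": 0.07,"dx": -0.0023,"dy": 0.0007,"dz": 0,"wx": 0.27,"wy": 0.12,"wz": -2.3},
  {"jaw": 0.07,"dx": 0,"dy": 0,"dz": -0.012,"wx": 0,"wy": 0,"wz": 0},
  {"jaw": 0.07,"dx": 0,"dy": 0,"dz": -0.015,"wx": 0,"wy": 0,"wz": 0},
  {"jaw": 0.07,"dx": 0,"dy": 0,"dz": -0.006,"wx": 0,"wy": 0,"wz": 0},
  {"jaw": 0.07,"dx": 0,"dy": 0,"dz": 0,"wx": 0,"wy": 0,"wz": 0},
])

```text
t: 15.55
tool_pos: [0.614, -0.1598, 0.0975]
ee_rot: [[0.854, 0.0, -0.52], [0.52, -0.0, 0.854], [0.0, -1.0, -0.0]]
ft_force: [-0.7, 0.3, -0.5]
width: 0.818
```

Run:
```python
from h import *
show()
s=grab('scene')
cv2.imwrite('pics/c5.png',cv2.resize(s['image'][110:250,200:340],None,fx=4,fy=4,interpolation=2)[...,::-1])
```

```text
t 15.55 p [ 0.614  -0.1598  0.0975] yaw 121.32 down [ 0. -0. -1.] zz -0.0 F [-0.72  0.3  -0.46] M [0.037 0.039 0.042] w 69.9 q6 -58.7
```

View pics/c5.png

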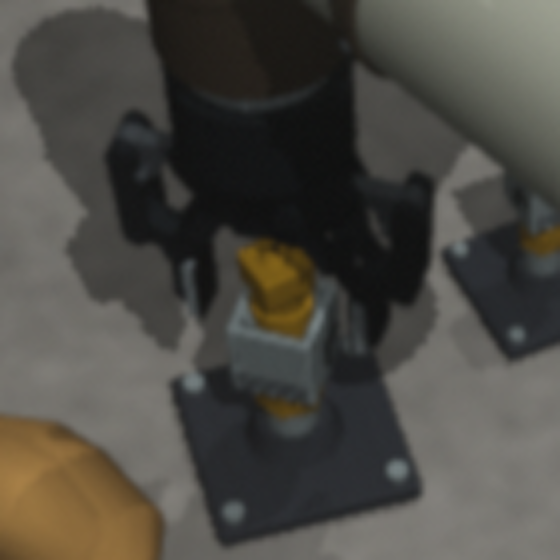

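The nozzle is seated upright at (280,280), and the fingers straddle the hooked sleeve.

step_arm([
  {"jaw": 0.07,"dx": 0,"dy": 0,"dz": -0.008,"wx": 0,"wy": 0,"wz": -0.5},
  {"jaw": 0.07,"dx": 0,"dy": 0,"dz": -0.002,"wx": 0,"wy": 0,"wz": 0},
  {"jaw": 0.05,"dx": 0,"dy": 0,"dz": 0,"wx": 0,"wy": 0,"wz": 0},
  {"jaw": 0.03,"dx": 0,"dy": 0,"dz": 0,"wx": 0,"wy": 0,"wz": 0},
  {"jaw": 0.03,"dx": 0,"dy": 0,"dz": 0,"wx": 0,"wy": 0,"wz": 0},
  {"jaw": 0.03,"dx": 0,"dy": 0,"dz": 0,"wx": 0,"wy": 0,"wz": 0},
], newtons=50)

```text
t: 16.2
tool_pos: [0.6154, -0.1603, 0.0885]
ee_rot: [[0.858, 0.004, -0.513], [0.513, -0.001, 0.858], [0.003, -1.0, -0.003]]
ft_force: [0.5, -1.0, -1.6]
width: 0.458
```

```bash
python3 -c "
from h import *
show()"
```

```text
t 16.2 p [ 0.6154 -0.1603  0.0885] yaw 120.86 down [ 3.6e-03 -9.0e-04 -1.0e+00] zz -0.0026 F [ 0.53 -0.98 -1.62] M [ 0.112  0.062 -0.015] w 39.1 q6 -59.2
```

step_arm([
  {"jaw": 0.03,"dx": 0,"dy": 0,"dz": -0.003,"wx": 0,"wy": 0,"wz": 0},
  {"jaw": 0.03,"dx": 0,"dy": 0,"dz": -0.003,"wx": 0,"wy": 0,"wz": 0},
  {"jaw": 0.03,"dx": 0,"dy": 0,"dz": -0.003,"wx": 0,"wy": 0,"wz": 0},
])

```text
t: 16.5
tool_pos: [0.6157, -0.1603, 0.0854]
ee_rot: [[0.858, 0.004, -0.514], [0.514, -0.002, 0.858], [0.003, -1.0, -0.004]]
ft_force: [-5.1, 2.6, 17.4]
width: 0.455
```

```bash
python3 -c "
from h import *
show()"
```

```text
t 16.5 p [ 0.6157 -0.1603  0.0854] yaw 120.94 down [ 0.0045 -0.0022 -1.    ] zz -0.0042 F [-5.12  2.61 17.39] M [ 1.437  2.144 -0.045] w 38.8 q6 -59.2
```

step_arm([
  {"jaw": 0.03,"dx": -0.0003,"dy": 0,"dz": -0.0018,"wx": 0,"wy": 0,"wz": 6},
  {"jaw": 0.03,"dx": -0.0003,"dy": 0,"dz": -0.0018,"wx": 0,"wy": 0,"wz": 6},
  {"jaw": 0.03,"dx": -0.0003,"dy": 0,"dz": -0.0018,"wx": 0,"wy": 0,"wz": 6},
  {"jaw": 0.03,"dx": -0.0003,"dy": 0,"dz": -0.0018,"wx": 0,"wy": 0,"wz": 6},
])

```text
t: 16.9
tool_pos: [0.614, -0.1596, 0.0855]
ee_rot: [[0.561, 0.006, -0.828], [0.828, -0.0, 0.561], [0.003, -1.0, -0.005]]
ft_force: [-2.0, -0.1, 8.9]
width: 0.455
```

```bash
python3 -c "
from h import *
show()"
```

```text
t 16.9 p [ 0.614  -0.1596  0.0855] yaw 145.86 down [ 5.9e-03 -2.0e-04 -1.0e+00] zz -0.005 F [-2.02 -0.14  8.88] M [ 0.716  1.169 -0.095] w 38.9 q6 -34.2
```

step_arm([
  {"jaw": 0.03,"dx": -0.0002,"dy": 0,"dz": -0.0018,"wx": 0,"wy": 0.1,"wz": 4},
  {"jaw": 0.03,"dx": 0,"dy": 0,"dz": -0.0018,"wx": 0,"wy": 0.1,"wz": 4},
  {"jaw": 0.03,"dx": 0,"dy": 0,"dz": -0.0015,"wx": 0,"wy": 0.1,"wz": 2},
])

```text
t: 17.2
tool_pos: [0.6137, -0.1594, 0.0856]
ee_rot: [[0.403, 0.002, -0.915], [0.915, 0.0, 0.403], [0.001, -1.0, -0.002]]
ft_force: [-1.8, -0.2, 6.9]
width: 0.458
```

```bash
python3 -c "
from h import *
show()"
```

```text
t 17.2 p [ 0.6137 -0.1594  0.0856] yaw 156.22 down [ 2.e-03  4.e-04 -1.e+00] zz -0.0016 F [-1.76 -0.24  6.85] M [ 0.208  0.801 -1.342] w 39.1 q6 -23.8
```

The turn stop is felt: 156° with −1.3 N m. I'll relax and guide the sleeve up.

step_arm([
  {"jaw": 0.03,"dx": 0,"dy": 0,"dz": 0,"wx": 0,"wy": 0,"wz": -1.2},
  {"jaw": 0.03,"dx": 0,"dy": 0,"dz": 0.003,"wx": 0,"wy": 0,"wz": 0},
  {"jaw": 0.03,"dx": 0,"dy": 0,"dz": 0.003,"wx": 0,"wy": 0,"wz": 0},
  {"jaw": 0.03,"dx": 0,"dy": 0,"dz": 0.002,"wx": 0,"wy": 0,"wz": 0},
])

```text
t: 17.6
tool_pos: [0.6137, -0.1593, 0.0961]
ee_rot: [[0.424, 0.003, -0.906], [0.906, 0.001, 0.424], [0.002, -1.0, -0.002]]
ft_force: [0.7, -0.2, 3.2]
width: 0.457
```

```bash
python3 -c "
from h import *
show()"
```

```text
t 17.6 p [ 0.6137 -0.1593  0.0961] yaw 154.9 down [ 2.9e-03  7.0e-04 -1.0e+00] zz -0.0024 F [ 0.75 -0.21  3.18] M [ 0.047  0.384 -0.123] w 39.0 q6 -25.1
```

step_arm([
  {"jaw": 0.03,"dx": 0,"dy": 0,"dz": 0.001,"wx": 0,"wy": 0,"wz": 0},
  {"jaw": 0.07,"dx": 0,"dy": 0,"dz": 0,"wx": 0,"wy": 0,"wz": 0},
  {"jaw": 0.07,"dx": 0,"dy": 0,"dz": 0,"wx": 0,"wy": 0,"wz": 0},
  {"jaw": 0.07,"dx": 0,"dy": 0,"dz": 0,"wx": 0,"wy": 0,"wz": 0},
  {"jaw": 0.07,"dx": 0,"dy": 0,"dz": 0.015,"wx": 0,"wy": 0,"wz": 0},
  {"jaw": 0.07,"dx": 0,"dy": 0,"dz": 0.025,"wx": 0,"wy": 0,"wz": 0},
  {"jaw": 0.07,"dx": 0,"dy": 0,"dz": 0.035,"wx": 0,"wy": 0,"wz": 0},
  {"jaw": 0.07,"dx": 0,"dy": 0,"dz": 0.04,"wx": 0,"wy": 0,"wz": 0},
  {"jaw": 0.07,"dx": -0.03,"dy": 0.04,"dz": 0.01,"wx": 0,"wy": 0,"wz": 0},
  {"jaw": 0.07,"dx": -0.03,"dy": 0.04,"dz": 0,"wx": 0,"wy": 0,"wz": 0},
  {"jaw": 0.07,"dx": -0.03,"dy": 0.04,"dz": 0,"wx": 0,"wy": 0,"wz": 0},
  {"jaw": 0.07,"dx": -0.03,"dy": 0.04,"dz": 0,"wx": 0,"wy": 0,"wz": 0},
  {"jaw": 0.07,"dx": 0,"dy": 0.02,"dz": 0,"wx": 0,"wy": 0,"wz": 0},
  {"jaw": 0.07,"dx": 0,"dy": 0,"dz": 0,"wx": 0,"wy": 0,"wz": 0},
])

```text
t: 19.0
tool_pos: [0.4895, 0.0237, 0.2213]
ee_rot: [[0.425, 0.001, -0.905], [0.905, 0.004, 0.425], [0.004, -1.0, 0.001]]
ft_force: [-0.3, -0.3, 1.1]
width: 0.822
```

Run:
```python
from h import *
show()
t=grab('top');s=grab('scene')
for n,d in(('top',t),('scene',s)):
    W=cloud(d);m=np.hypot(W[...,0]-.613,W[...,1]+.159)
    k=(m>.0215)&(m<.026)&(W[...,2]>.09);print(n,'rim',k.sum(),np.median(W[k][:,2]))
    k=(m<.012)&(W[...,2]>.09);print(n,'head',k.sum(),np.percentile(W[k][:,2],[50,90]))
a=cv2.resize(t['image'][170:270,370:470],None,fx=4,fy=4,interpolation=2);b=cv2.resize(s['image'][150:250,220:320],None,fx=4,fy=4,interpolation=2)
cv2.imwrite('pics/c6.png',np.hstack([a,b])[...,::-1]);cv2.imwrite('pics/s6.png',s['image'][...,::-1])
```

```text
t 19.0 p [0.4895 0.0237 0.2213] yaw 154.82 down [ 0.0011  0.0041 -1.    ] zz 0.0008 F [-0.26 -0.31  1.06] M [-0.043 -0.022  0.009] w 70.2 q6 -46.7
top rim 105 0.11422966563263054
top head 209 [0.13975775 0.14352359]
scene rim 83 0.10710425298288831
scene head 212 [0.13709942 0.14336151]
```

View pics/c6.png

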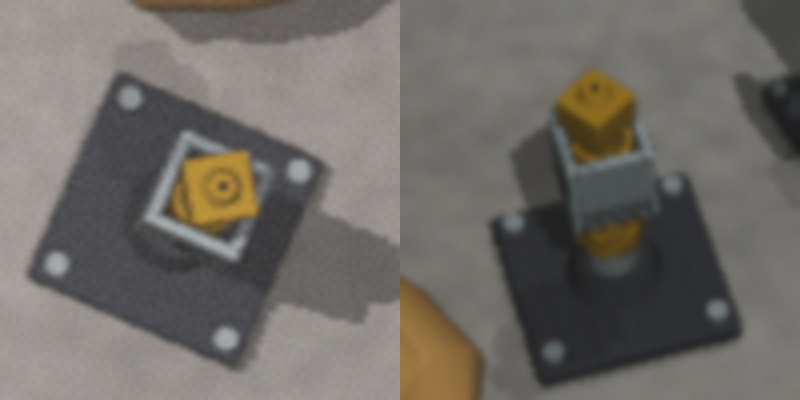

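View pics/s6.png

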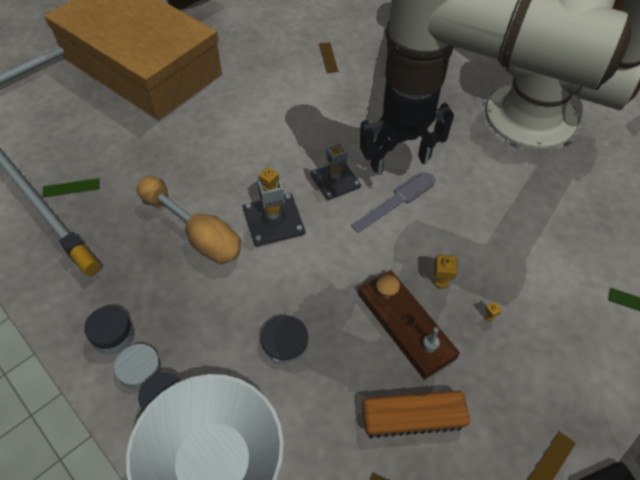

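The sleeve is fully up: the rim reads 0.1142, against 0.1134 before I touched it. It sits square to the foot again and the nozzle is upright at (595,95), with its top at 0.1435. All the other things are where they were.

```bash
python3 -c "
from h import *
job_done()"
```

```text
the job is handed in; nothing more can be done
```

The brass nozzle is fitted and locked in the air coupling, and the job was handed in at about 19 s on the robot's clock.

- **Sleeve hooked:** I pulled it down until the stop was felt, after 13.3 mm and 21.6 N. I then turned it about 34° clockwise and let go. The picture showed it staying hooked, with its rim at 0.104 m.
- **Nozzle pushed home:** I took it from the caddy's middle hole and lowered it by feel. The valve stem met it at TCP height 0.130 m and the hard floor at 0.1255 m, so h is about 0.5 mm. The highest push I read was about 13.5 N. I read the force only at the end of each move, not continuously.
- **Sleeve unhooked:** I pulled it down to the stop again, turned it back to its own stop and let it rise.

**Last checks:**
- From the top camera the sleeve rim is at 0.1142 m, against 0.1134 m before I touched it. It is square to the foot again.
- The nozzle is upright with its top at about 0.1435 m, which is what fully home predicts.
- The other things look unmoved in the picture, and the gripper is clear of everything.
- One check disagreed: the scene camera put the rim at 0.107 m. That sample probably mixes in the sleeve's side face, so I relied on the top view.
- I did not tug the nozzle to test the lock.

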